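Scoop desiccant capsules and hold the loaded scoop level over the parts box

TASK

Take the hand scoop by its black handle, scoop at least two of the three round white capsules out of the metal tray with it (do not touch the capsules with the gripper), and carry them level to the open blue parts box just beyond the mat, in front of the drawer unit. Finish while still holding the loaded scoop there in the air: still, level, the pan centred over the box and its underside about 15 cm above the worktop; do not tip it, put it down or let go.

Things in the scene. Friction and masses are not known exactly. Their poses are not given: they have to be found in the camera images.
- scoop: Hand scoop, about 120 g: steel pan with flat underside, black upright handle at its back. Stands on the blue 3 mm mat. Origin: on the underside below the handle; x runs from handle to lip, y left, z up. Pan: back wall at x = 12 mm, lip at x = 82 mm, outside 76 mm and inside 72 mm wide, side walls 24 mm high stepping down to 4 mm in front. Heel ends at x = -12 mm.
- scoop_grip (a point): Point to grasp, 58 mm above the scoop's underside, on the axis of its handle: an upright black block 24 mm along the scoop's x, 14 mm along its y, from 30 to 82 mm above the underside. Take it from above, closing along the scoop's y.
- scoop_pan (a point): Middle of the pan on the scoop's underside, 45 mm ahead (x) of the handle axis.
- scoop_lip (a point): Middle of the front edge of the pan, on the underside. From this edge the lip slopes up to a ridge 3 mm high, 6 mm behind it, then drops to the 1.5 mm pan floor: a capsule whose middle has passed the ridge stays in the level pan.
- tray_floor (a point): Fixed grey metal tray, open above, left of the mat: inner 230 mm (x) by 94 mm (y), walls 4 mm thick, upright, 37 mm high over the worktop. This point: middle of its raised inner floor, 15 mm above the worktop; x runs along the tray away from the robot, y left. The near half is empty, so the scoop's pan fits in there; 9 mm then remain on either side of it.
- tray_end (a point): Foot of the tray's far end wall, inside, on the floor, 115 mm along the tray's x from its middle. The wall is upright and holds the capsules back: when the scoop is pushed flat along the floor until its lip meets this wall, the lip drives under them and they ride into the pan.
- capsule_0_center (a point): White round plastic moisture-absorber capsule: a smooth ball of 20 mm, 12 g, with a thin grey seam; lies on the tray floor, 25 to 105 mm beyond the tray's middle (x) and near its centre line, and rolls easily. The three are alike. This point is its centre.
- capsule_1_center (a point): White round plastic moisture-absorber capsule: a smooth ball of 20 mm, 12 g, with a thin grey seam; lies on the tray floor, 25 to 105 mm beyond the tray's middle (x) and near its centre line, and rolls easily. The three are alike. This point is its centre.
- capsule_2_center (a point): White round plastic moisture-absorber capsule: a smooth ball of 20 mm, 12 g, with a thin grey seam; lies on the tray floor, 25 to 105 mm beyond the tray's middle (x) and near its centre line, and rolls easily. The three are alike. This point is its centre.
- partbox_center (a point): Blue plastic parts box with compartments, 98 mm (x) by 125 mm (y) by 35 mm high, fixed, just beyond the blue mat, in front of the grey drawer unit. This point: its centre, 17.5 mm above the worktop. Its clear lid is hinged on the far edge and stands open, its top about 125 mm above the worktop.

How it is judged:
By the outcome, as a careful person would: the job done as asked, in the order asked, and still so for the second after the job is handed in, while the arm keeps its last pose, push and grip.
It also fails if it takes over 59 s, if anything falls off the work surface, if the arm or the gripper's body presses on something with over 40 N, if the wrist force passes 120 N, or if a joint passes its speed limit or range.

ROBOT

A 6-joint arm with a two-finger parallel gripper is mounted at the origin on a cart in front of the work surface, level with it; the furniture and walls round the work are solid. World frame = base frame: x ahead of the robot, y to its left, z up, the work surface at z = 0. Lengths are in m, angles in rad, forces in N, time in s.
With the tool pointing down it reaches from about 0.325 to 0.775 m from the base axis. Payload 9.3 kg.
Tool frame: the origin (TCP) lies at the very end of the fingers, on their centre line; the grasp point (between the pads) lies 19 mm behind it; z points along the fingers, y is the line along which they close (so a half turn about z gives the same grasp; the last joint's range is limited). The gripper opens to 85 mm and grips with 20 to 120 N. Pads are 22 mm wide; open, the fingers measure 114 mm over their backs; the gripper's body (76 mm by 85 mm) begins 54 mm behind the grasp point. The pads swing forward as they close: fully open they stand 13 mm farther back than shut.
Start: joints at [-0.153, 0.259, 0.021, 1.334, 0, 1.418], TCP at [0.55, -0, 0.231] pointing down, gripper open.
Joint ranges: [-3.04, 3.04], [-0.91, 1.82], [-1.04, 1.36], [-1.92, 1.95], [-1.52, 1.45], [-3.14, 3.14]. Speed limits (rad/s): [2.22, 2.22, 2.79, 3.14, 3.14, 3.14].

INTERFACE

Orientations are given as a rotation vector (axis times angle).
In Python, from cell import r gives the robot as it stands. The module is installed in compiled form; this text tells all that it offers. Calls block until the motion is done:
- r.movep(position, orientation): joint-space move of the TCP to a pose.
- r.movel(position, v=0.15, rotation=None, contact_N=None): straight line of the TCP; rotation=None keeps the orientation; v is the mean speed in m/s. With contact_N (N) it stops when the force on the tool has changed by that much, and returns True; else False.
- r.move_joints(angles): joint-space move.
- r.command_gripper(opening, effort=None): finger opening in m; effort is the grip in N (None keeps the last); returns when the fingers have stopped.
- r.wait(seconds).
- r.solve_ik(position, orientation): joint angles nearest the present ones, or None.
- r.read_camera(name): name is "scene" or "side" or "wrist"; returns a dict with "color" (420x560x3 uint8, red, green, blue), "z_map" (420x560 float32, m along the optical axis (not along the pixel's ray), 0 where there is no reading), "K" (3x3 intrinsics, pixels), "rvec" (rotation vector, rad) and "tvec" (3), from world to camera coordinates, as OpenCV has them. Camera axes: x right, y down, z forward; pixel columns grow to the right and rows downward; lengths in m; the calibration is good to about 2 mm. A picture is of the moment at which its call begins.
A pose or a line that the arm cannot do raises r.MotionError and nothing moves.
- r.job_done(): hands the job in; it is judged then, once.
Readings, each from a call of its own:
- r.current_time(): time.
- r.current_joint_positions(): joint angles.
- r.current_qd(): joint speeds.
- r.current_joint_efforts(): joint torques, N m.
- r.current_position(): TCP position.
- r.current_orientation(): TCP orientation.
- r.current_wrist_force(): force on the tool from outside, world axes, zero at the start.
- r.current_moment(): the same for the moment, N m.
- r.current_grip_width(): finger opening in m.
- r.current_grip_force(): force on a finger pad.
Only numpy, scipy, OpenCV 4.12 (cv2) and the standard library are available. Lean on these libraries where they do the work, as an engineer would, in place of code of your own. Each camera call takes 0.05 s, during which the arm holds its last target. There are 200 camera calls.

## Working session

There is one attempt and no reset: what is moved stays moved. The work goes in short steps, each a Python script; the robot and the scene stay as the last script left them, time stands still between calls to the robot, and variables do not carry over. Pictures are saved under pics/ and viewed, at most 13 in all, crops included, and the job is handed in when it is done.

```bash
mkdir -p pics; cat > h.py <<'E'
import numpy as np, cv2
from cell import r
def cam(name):
    c=r.read_camera(name); R=cv2.Rodrigues(np.array(c["rvec"],float))[0]
    z=c["z_map"]; K=c["K"]; v,u=np.mgrid[:z.shape[0],:z.shape[1]]
    P=np.stack([(u-K[0,2])*z/K[0,0],(v-K[1,2])*z/K[1,1],z],-1)
    W=(P-np.array(c["tvec"]).ravel())@R
    W[z==0]=np.nan
    return c,W
def save(img,f): cv2.imwrite("pics/"+f,cv2.cvtColor(img,cv2.COLOR_RGB2BGR))
E
python3 - <<'E'
from h import *
for n in("scene","side"):
    c,W=cam(n); save(c["color"],n+".png"); np.savez(n,W=W,c=c["color"],K=c["K"],rv=c["rvec"],tv=c["tvec"])
print(r.current_time(),r.current_orientation())
E
```

```text
0.1 [-2.22075340e+00 -2.22075267e+00  1.10879685e-03]
```

View pics/scene.png

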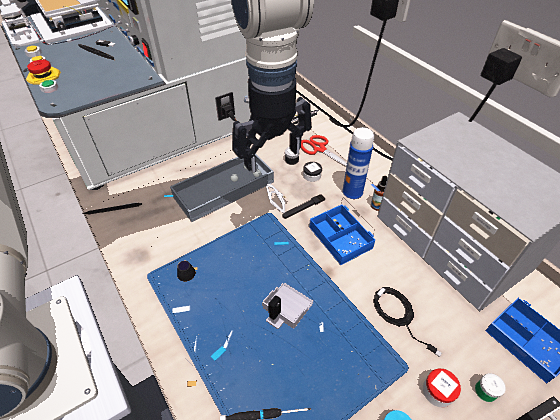

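View pics/side.png

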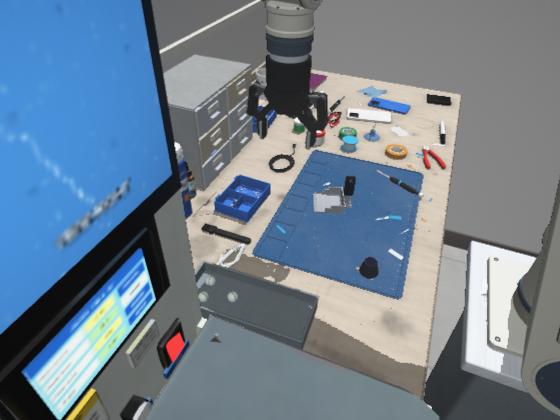

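The scene view shows the scoop near (285,303) with its handle at (275,305), the tray at (220,185) and the parts box at (342,233). The side view shows the capsules at about (208,282), (203,297) and (232,297). I'll compute positions next.

```bash
python3 - <<'E'
from h import *
for n,(a,b,c,d) in {"scene":(150,400,130,340),"side":(180,400,160,360)}.items():
    D=np.load(n+".npz");W=D["W"];C=D["c"].astype(int)
    m=np.zeros(W.shape[:2],bool);m[c:d,a:b]=1
    X,Y,Z=np.moveaxis(W,-1,0)
    def rect(msk,name):
        p=W[msk];
        if len(p)<8: print(n,name,len(p));return
        q=cv2.minAreaRect(p[:,:2].astype(np.float32)*1000)
        print(n,name,len(p),"mean",p.mean(0).round(4),"rect",np.round(q[0],1),np.round(q[1],1),round(q[2],1),"z",np.percentile(p[:,2],[5,50,95]).round(4))
    def comp(msk):
        k,l,s,_=cv2.connectedComponentsWithStats(msk.astype(np.uint8));return l==1+np.argmax(s[1:,4])
    # scoop handle: high black things on mat
    sc={"scene":(255,320,275,335),"side":(305,365,165,220)}[n]
    ms=np.zeros_like(m);ms[sc[2]:sc[3],sc[0]:sc[1]]=1
    rect(comp(ms&(Z>.035)&(Z<.1)),"handle"); rect(comp(ms&(Z>.08)&(Z<.1)),"handletop")
    rect(comp(ms&(Z>.006)&(Z<.032)),"pan");
    bl=comp(m&(C[...,2]>C[...,0]+60)&(Z>.028)&(Z<.042)); rect(bl,"boxrim")
    tr={"scene":(165,280,145,225),"side":(185,325,255,350)}[n]
    mt=np.zeros_like(m);mt[tr[2]:tr[3],tr[0]:tr[1]]=1
    rect(comp(mt&(Z>.033)&(Z<.041)),"trayrim"); rect(comp(mt&(abs(Z-.015)<.003)),"trayfloor")
    w=comp  
    g=mt&(C.min(-1)>150)&(Z>.017)&(Z<.045)
    k,l,s,ce=cv2.connectedComponentsWithStats(g.astype(np.uint8))
    for i in range(1,k):
        if s[i,4]>8: print(n,"white",s[i,4],ce[i].round(),np.nanmean(W[l==i],0).round(4))
    save(cv2.resize(D["c"][tr[2]-10:tr[3]+10,tr[0]-10:tr[1]+10],None,fx=4.5,fy=4.5,interpolation=2),n+"_tray.png")
E
```

```text
scene handle 244 mean [ 0.4407 -0.1709  0.0681] rect [ 442.5 -167.7] [24.1 15. ] 18.7 z [0.0395 0.072  0.0849]
scene handletop 94 mean [ 0.4425 -0.1681  0.0834] rect [ 442.8 -167.7] [23.3 15. ] 19.9 z [0.0812 0.0833 0.0853]
scene pan 284 mean [ 0.46   -0.1805  0.0152] rect [ 468.7 -182.7] [34.1 89.1] 73.1 z [0.0065 0.0143 0.0267]
scene boxrim 254 mean [ 0.6848 -0.0774  0.0305] rect [682.4 -73.4] [126.   94.3] 87.7 z [0.0284 0.0304 0.0332]
scene trayrim 530 mean [0.5186 0.2035 0.0371] rect [532.7 210.7] [240.5 106.6] 2.1 z [0.0335 0.0374 0.0399]
scene trayfloor 1494 mean [0.5138 0.2224 0.0144] rect [521.4 222.9] [195.8  76.6] 1.8 z [0.0124 0.0143 0.0165]
scene white 119 [176. 149.] [0.4843 0.3842 0.0334]
scene white 42 [265. 164.] [0.6483 0.1985 0.0385]
scene white 22 [257. 173.] [0.6183 0.19   0.0299]
scene white 29 [234. 177.] [0.5619 0.2075 0.0307]
scene white 41 [203. 204.] [0.4542 0.1587 0.0383]
side handle 204 mean [ 0.4417 -0.1606  0.0642] rect [ 441.6 -163.7] [25.1 15.5] 17.7 z [0.0387 0.0656 0.0847]
side handletop 46 mean [ 0.4426 -0.1633  0.0838] rect [ 442.6 -163.4] [21.3 15.5] 17.7 z [0.0809 0.084  0.086 ]
side pan 366 mean [ 0.4635 -0.1551  0.0168] rect [ 465.6 -156.7] [68.3 81.9] 21.3 z [0.0066 0.0167 0.0276]
side boxrim 229 mean [ 0.6842 -0.0666  0.0309] rect [681.2 -71.9] [127.3  92.8] 86.8 z [0.0283 0.0309 0.0343]
side trayrim 990 mean [0.5087 0.2115 0.0378] rect [532.  212.5] [238.8 104. ] 1.9 z [0.0337 0.0383 0.0405]
side trayfloor 3961 mean [0.521  0.2039 0.0151] rect [534.6 204.3] [227.5  82.2] 1.8 z [0.0133 0.0151 0.0168]
side white 45 [209. 280.] [0.6198 0.2002 0.0321]
side white 38 [202. 297.] [0.6132 0.2396 0.0314]
side white 43 [231. 296.] [0.5638 0.2177 0.0319]
```

View pics/side_tray.png

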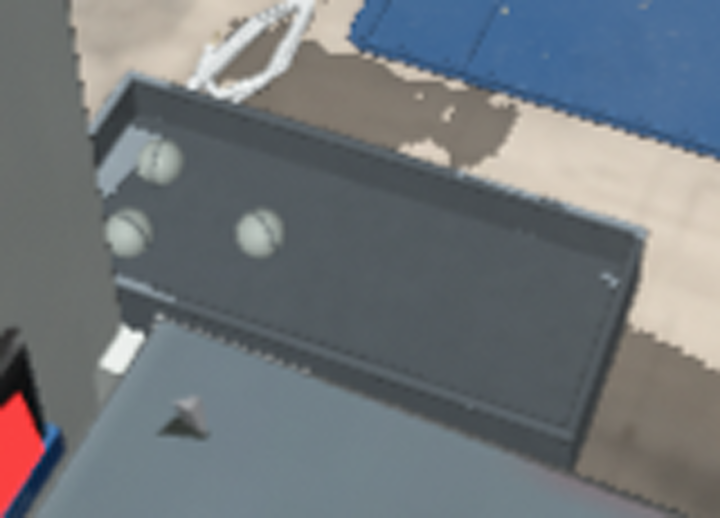

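The enlarged crop shows three capsules at (160,160), (127,232) and (260,232). They lie at about (0.620,0.197), (0.613,0.237) and (0.563,0.213). The scoop yaw is about 18.5° and the tray yaw about 1.9°. I'm moving above the scoop for a close check.

```bash
cat >> h.py <<'E'
from scipy.spatial.transform import Rotation as Ro
def ori(deg,flip=0): return (Ro.from_euler('z',deg+180*flip,degrees=True)*Ro.from_euler('x',np.pi)).as_rotvec()
E
python3 - <<'E'
from h import *
for f in(0,1):
  for p,a in [((.442,-.166,.2),18.5),((.442,.208,.15),1.9),((.565,.212,.06),1.9),((.637,-.073,.189),0)]:
    q=r.solve_ik(p,ori(a,f)); print(f,p,None if q is None else np.round(q,2))
for n in("scene","side"):
    W=np.load(n+".npz")["W"].reshape(-1,3)
    for x0 in np.arange(.3,.8,.1):
        print(n,round(x0,1),[(round(y0,2),round(float(np.nanmax(np.r_[0,W[(W[:,0]>x0)&(W[:,0]<x0+.1)&(W[:,1]>y0)&(W[:,1]<y0+.05),2]])),2)) for y0 in np.arange(.2,.5,.05)])
q=r.solve_ik((.442,-.166,.2),ori(18.5,0)); f=0
if q is None or abs(q[5])>2.9: f=1
r.movep((.442,-.166,.2),ori(18.5,f))
c,W=cam("wrist"); save(c["color"],"wrist1.png")
Z=W[...,2]
for lo,hi,nm in((.08,.09,"top"),(.006,.032,"pan")):
    m=(Z>lo)&(Z<hi)&(np.hypot(W[...,0]-.465,W[...,1]+.158)<.08)
    k,l,s,_=cv2.connectedComponentsWithStats(m.astype(np.uint8)); m=l==1+np.argmax(s[1:,4])
    print(nm,m.sum(),cv2.minAreaRect(W[m][:,:2].astype(np.float32)*1000))
print(f,r.current_time(),r.current_joint_positions())
E
```

```text
0 (0.442, -0.166, 0.2) [-0.54  0.14 -0.21  1.22  0.    2.28]
0 (0.442, 0.208, 0.15) [ 0.27  0.19 -0.28  1.1   0.   -2.91]
0 (0.565, 0.212, 0.06) [ 0.22  0.44 -0.15  0.98  0.   -2.95]
0 (0.637, -0.073, 0.189) [-0.24  0.43  0.17  1.31  0.    2.9 ]
1 (0.442, -0.166, 0.2) [-0.54  0.14 -0.21  1.22 -0.   -0.86]
1 (0.442, 0.208, 0.15) [ 0.27  0.19 -0.28  1.1   0.    0.23]
1 (0.565, 0.212, 0.06) [ 0.22  0.44 -0.15  0.98  0.    0.19]
1 (0.637, -0.073, 0.189) [-0.24  0.43  0.17  1.31  0.   -0.24]
scene 0.3 [(np.float64(0.2), 0.0), (np.float64(0.25), 0.01), (np.float64(0.3), 0.0), (np.float64(0.35), 0.24), (np.float64(0.4), 0.24), (np.float64(0.45), 0.24)]
scene 0.4 [(np.float64(0.2), 0.04), (np.float64(0.25), 0.04), (np.float64(0.3), 0.0), (np.float64(0.35), 0.24), (np.float64(0.4), 0.4), (np.float64(0.45), 0.39)]
scene 0.5 [(np.float64(0.2), 0.03), (np.float64(0.25), 0.04), (np.float64(0.3), 0.0), (np.float64(0.35), 0.41), (np.float64(0.4), 0.4), (np.float64(0.45), 0.0)]
scene 0.6 [(np.float64(0.2), 0.04), (np.float64(0.25), 0.04), (np.float64(0.3), 0.11), (np.float64(0.35), 0.39), (np.float6
[... 629 characters left out ...]
, (np.float64(0.4), 0.42), (np.float64(0.45), 0.0)]
side 0.6 [(np.float64(0.2), 0.04), (np.float64(0.25), 0.04), (np.float64(0.3), 0.0), (np.float64(0.35), 0.0), (np.float64(0.4), 0.0), (np.float64(0.45), 0.0)]
side 0.7 [(np.float64(0.2), 0.0), (np.float64(0.25), 0.0), (np.float64(0.3), 0.0), (np.float64(0.35), 0.0), (np.float64(0.4), 0.0), (np.float64(0.45), 0.0)]
top 507 ((443.15045166015625, -166.36949157714844), (24.228740692138672, 13.638041496276855), 19.079198837280273)
pan 1600 ((476.2978210449219, -153.98788452148438), (90.56879425048828, 75.86445617675781), 20.58422088623047)
0 0.9833 [-5.35958187e-01  1.38812584e-01 -2.13525202e-01  1.21801457e+00
  2.54272587e-04  2.27949402e+00]
```

View pics/wrist1.png

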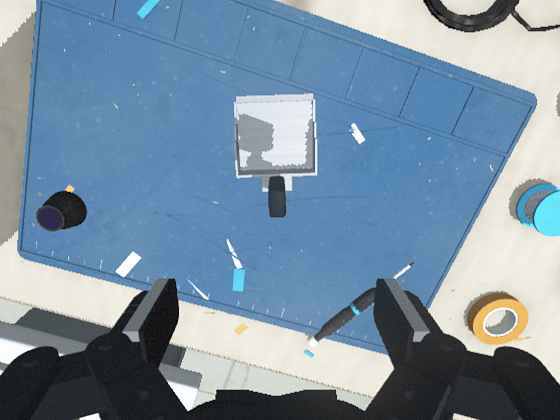

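The wrist view shows the scoop square on, with the handle at (277,197) and the pan at (275,135). The yaw is about 20°. I'll use the flipped wrist because of the last joint's range, and grasp now.

```bash
python3 - <<'E'
from h import *
o=ori(20,1)
r.movep((.4432,-.166,.2),o)
r.movel((.4432,-.166,.1),.15)
print(r.movel((.4432,-.166,.042),.06,contact_N=8),r.current_position())
r.command_gripper(0,60); print(r.current_grip_width(),r.current_grip_force(),r.current_position())
f0=r.current_wrist_force()
r.movel((.4432,-.166,.16),.1); r.wait(.2)
print(f0,r.current_wrist_force(),r.current_moment(),r.current_grip_width(),r.current_time())
for n in("side","scene"):
    c,W=cam(n);R,t,K=cv2.Rodrigues(np.array(c["rvec"],float))[0],np.array(c["tvec"]).ravel(),c["K"]
    a=K@(R@np.array([.465,-.158,.14])+t);u,v=(a[:2]/a[2]).astype(int)
    save(cv2.resize(c["color"][v-50:v+50,u-65:u+65],None,fx=5,fy=5),n+"_held.png")
E
```

```text
False [ 0.44342137 -0.16612749  0.04227667]
0.013592589155181025 58.58717858791351 [ 0.44327122 -0.16600057  0.04212359]
[-0.58502474  0.1504329   2.32475053] [ 0.33427308  0.31532456 -0.40327254] [0.00786341 0.05773112 0.00569673] 0.013072081380074875 7.7667
```

View pics/side_held.png

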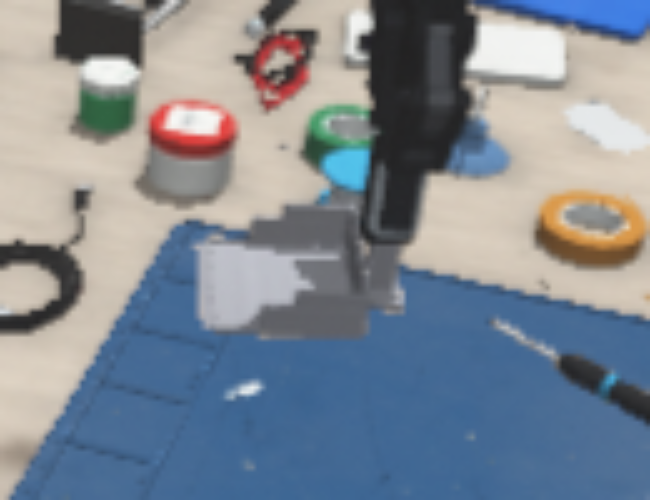

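The scoop is held with its pan out to the left in the image, at (290,285), and looks about level. I'm moving above the tray and checking its level by plane fit.

```bash
cat >> h.py <<'E'
ty=1.9; tc=np.array([.5323,.2116]); tu=np.array([np.cos(np.radians(ty)),np.sin(np.radians(ty))])
def T(s,z): return (*(tc+s*tu),z)
def pancheck(yaw,names=("scene","side")):
    p=np.array(r.current_position()); o=p-[0,0,.039]; A=Ro.from_euler('z',yaw,degrees=True).as_matrix()
    for n in names:
        c,W=cam(n); L=(W-o)@A; C=c["color"]
        m=(L[...,0]>.02)&(L[...,0]<.072)&(abs(L[...,1])<.031)&(abs(L[...,2])<.012)
        if m.sum()>20:
            q=L[m]; f=np.linalg.lstsq(np.c_[q[:,:2],np.ones(len(q))],q[:,2],rcond=None)[0]
            print(n,m.sum(),"pitch,roll deg",np.degrees(f[:2]).round(2),"z at pan mm",(1e3*(f@[.045,0,1])).round(2))
        b=(L[...,0]>-.02)&(L[...,0]<.095)&(abs(L[...,1])<.05)&(L[...,2]>-.015)&(L[...,2]<.03)
        q=L[b]; 
        if len(q): print("  ext",np.percentile(q,[1,99],axis=0).round(4).tolist(),np.round(cv2.minAreaRect(q[:,:2].astype(np.float32)*1e3)[2],1))
E
python3 - <<'E'
from h import *
pancheck(20)
r.movel(T(-.092,.16),.25,rotation=ori(ty,1)) if 0 else r.movep(T(-.092,.16),ori(ty,1))
r.wait(.2)
pancheck(ty); print(r.current_time(),r.current_joint_positions())
c,W=cam("side"); save(cv2.resize(c["color"][200:350,180:380],(800,600)),"side_above.png")
E
```

```text
scene 244 pitch,roll deg [-0.42  0.03] z at pan mm 0.36
  ext [[-0.0102, -0.0389, -0.0017], [0.0792, 0.0356, 0.0239]] 89.6
side 245 pitch,roll deg [-0.01 -0.12] z at pan mm 1.45
  ext [[-0.0075, -0.0381, -0.0005], [0.0801, 0.0406, 0.0259]] 89.8
scene 305 pitch,roll deg [-0.09 -0.32] z at pan mm 0.56
  ext [[-0.0095, -0.04, -0.0017], [0.0809, 0.0377, 0.0249]] 89.8
side 774 pitch,roll deg [-0.09 -0.25] z at pan mm 1.45
  ext [[-0.0095, -0.0369, -0.0005], [0.0805, 0.0391, 0.0254]] 89.3
9.6667 [ 2.68579912e-01  1.85881996e-01 -2.61021254e-01  1.12391976e+00
 -1.23262133e-05  2.36484904e-01]
```

View pics/side_above.png

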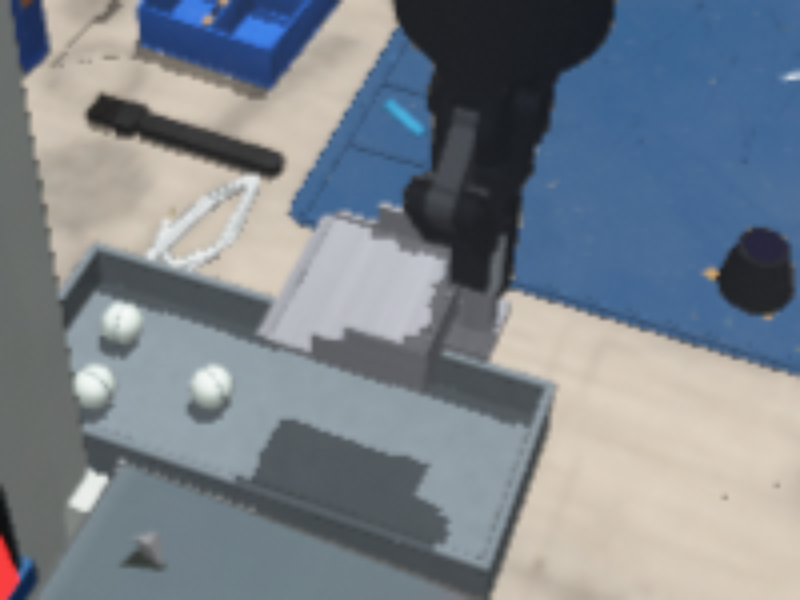

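The scoop is level and aligned over the empty near half. The capsules are at (120,322), (93,387) and (211,387) in the crop. Next I lower to the floor and check the side gaps.

```bash
python3 - <<'E'
from h import *
r.movel(T(-.092,.066),.1)
f0=np.array(r.current_wrist_force())
print(r.movel(T(-.092,.050),.015,contact_N=3),r.current_position(),np.array(r.current_wrist_force())-f0)
pancheck(ty); print(r.current_time())
c,W=cam("side"); save(cv2.resize(c["color"][225:350,180:347],(800,600)),"side_in.png")
E
```

```text
True [0.44027009 0.20851503 0.05411704] [-0.32660146 -1.24329187  6.00173977]
scene 298 pitch,roll deg [-0.04 -0.48] z at pan mm 0.45
  ext [[-0.0163, -0.0499, -0.0095], [0.0937, 0.0488, 0.0244]] 0.0
side 692 pitch,roll deg [0.16 0.08] z at pan mm 1.46
  ext [[-0.0188, -0.0484, -0.0017], [0.094, 0.0493, 0.0254]] 90.0
11.675
```

View pics/side_in.png

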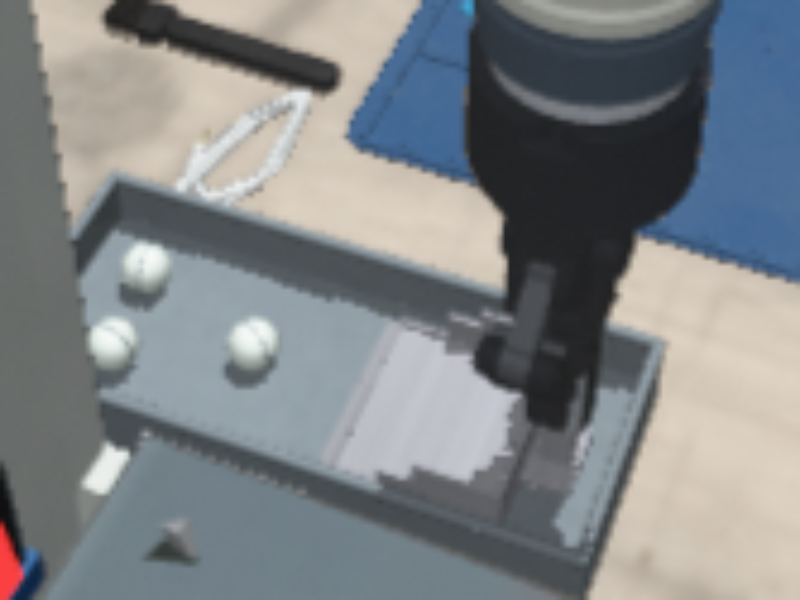

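The pan is flat on the floor in the near half, with its lip at about (360,395) and all three balls ahead of it. Pushing along now.

```bash
python3 - <<'E'
from h import *
print(r.movel(T(.008,.0540),.05,contact_N=20),r.current_position(),r.current_wrist_force())
print(r.movel(T(.043,.0540),.02,contact_N=10),r.current_position(),r.current_wrist_force())
s=(np.array(r.current_position())[:2]-tc)@tu; print("s",s,r.current_time())
c,W=cam("side"); save(cv2.resize(c["color"][225:350,180:347],(800,600)),"side_push.png")
E
```

```text
False [0.54028914 0.21194477 0.05415502] [-2.34239707 -0.13930519  4.29271482]
True [0.56575353 0.21274589 0.05417693] [-1.7596743  -0.29879755  6.43849797]
s 0.03347313439278818 15.1
```

View pics/side_push.png

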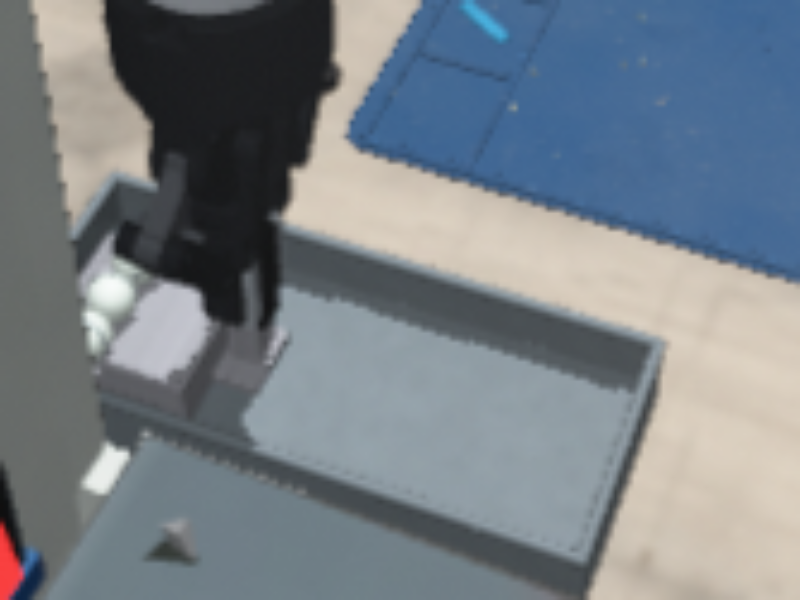

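The lip has reached the end wall and the capsules sit at the lip end, near (110,293), (97,330) and (130,265). I'll press a little more and measure where they are relative to the ridge.

```bash
python3 - <<'E'
from h import *
print(r.movel(T(.043,.0540),.015,contact_N=14),r.current_wrist_force())
s=(np.array(r.current_position())[:2]-tc)@tu; print("s",s)
p=np.array(r.current_position())-[0,0,.039]; A=Ro.from_euler('z',ty,degrees=True).as_matrix()
for n in("scene","side"):
    c,W=cam(n); L=(W-p)@A
    m=(c["color"].min(-1)>110)&(L[...,2]>.008)&(L[...,2]<.03)&(L[...,0]>.02)&(L[...,0]<.084)&(abs(L[...,1])<.034)
    k,l,st,ce=cv2.connectedComponentsWithStats(m.astype(np.uint8))
    for i in range(1,k):
        if st[i,4]>5:
            q=L[l==i]; print(n,st[i,4],ce[i].round(),"min",q.min(0).round(4),"max",q.max(0).round(4),"top",q[np.argmax(q[:,2])].round(4))
            if len(q)>15:
                f=np.linalg.lstsq(np.c_[2*q,np.ones(len(q))],(q**2).sum(1),rcond=None)[0]; print("   sphere c",f[:3].round(4),np.sqrt(f[3]+f[:3]@f[:3]).round(4))
c,W=cam("scene"); save(cv2.resize(c["color"][130:220,180:300],(800,600),interpolation=2),"scene_push.png")
print(r.current_time())
E
```

```text
True [-1.06855136 -0.05622497  4.41169702]
s 0.03352328031666486
scene 18 [262. 160.] min [ 0.0811 -0.0322  0.0211] max [0.0836 0.0335 0.0252] top [ 0.0811 -0.0059  0.0252]
   sphere c [ 0.1119 -0.0007  0.0626] 0.0533
scene 117 [253. 167.] min [ 0.0466 -0.031   0.0089] max [0.0664 0.0272 0.022 ] top [ 0.0578 -0.0226  0.022 ]
   sphere c [ 0.0572 -0.0041  0.0133] 0.0181
side 10 [197. 271.] min [ 0.082  -0.0321  0.0225] max [ 0.084  -0.0129  0.0258] top [ 0.084  -0.0156  0.0258]
side 157 [204. 288.] min [ 0.0469 -0.0164  0.0083] max [0.0665 0.0291 0.0226] top [0.0579 0.0052 0.0226]
   sphere c [0.0562 0.0076 0.0091] 0.0154
15.6083
```

View pics/scene_push.png

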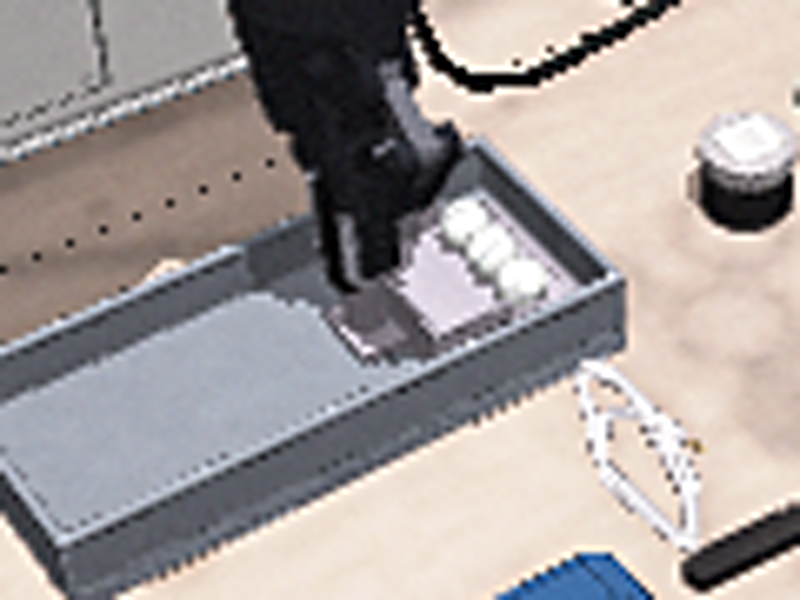

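All three capsules sit in a row in the pan at x ≈ 57 mm with their tops at 22 mm, so they are past the ridge at 76 mm. Next I back off, lift gently and carry.

```bash
python3 - <<'E'
from h import *
D=np.load("scene.npz");W=D["W"][150:280,310:420].reshape(-1,3)
q=W[(W[:,2]>.11)&(W[:,0]<.85)&(W[:,1]>-.2)]; print("tall",len(q),q.min(0) if len(q) else "",q[:,2].max() if len(q) else "")
r.movel(T(.030,.0545),.015)
r.movel(T(.030,.10),.04)
r.movel(T(.030,.189),.06); r.wait(.2)
pancheck(ty,("side",)); print(r.current_grip_width(),r.current_time())
c,_=cam("side"); save(cv2.resize(c["color"][150:300,180:380],(800,600)),"side_lift.png")
E
```

```text
tall 1859 [ 0.75088921 -0.17404491  0.11005205] 0.23034263598324597
side 386 pitch,roll deg [7.26 2.65] z at pan mm 3.05
  ext [[-0.0103, -0.0359, -0.0004], [0.0783, 0.039, 0.0263]] 0.7
0.013531667568480475 19.1333
```

View pics/side_lift.png

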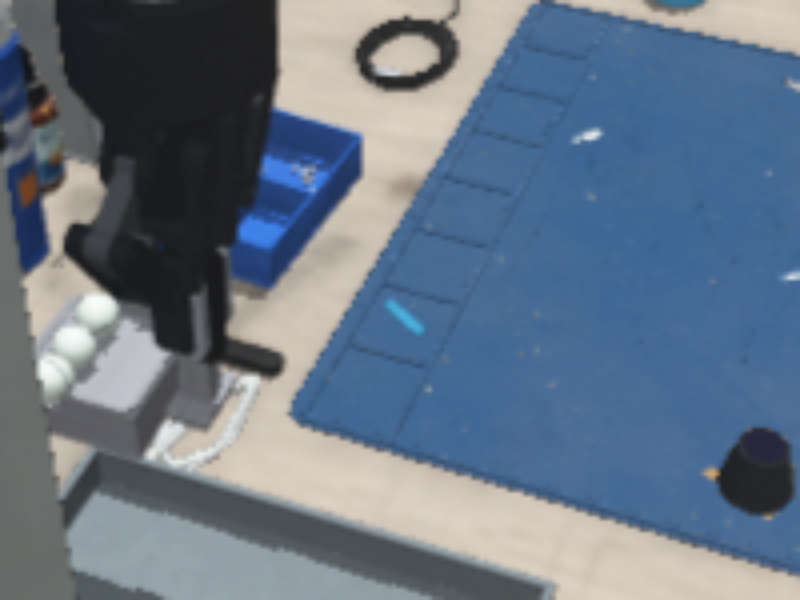

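All three balls ride in the pan, at (97,313), (73,347) and (52,380). Carrying them to the box.

```bash
python3 - <<'E'
from h import *
b=np.array([.6818,-.0727])-.045*tu
r.movel((*b,.189),.06); r.wait(.7)
print(r.current_position(),r.current_orientation(),ori(ty,1),np.abs(r.current_qd()).max(),r.current_grip_width(),r.current_time())
p=np.array(r.current_position())-[0,0,.039]; A=Ro.from_euler('z',ty,degrees=True).as_matrix()
for n in("scene","side"):
    c,W=cam(n); L=(W-p)@A
    for nm,x0,x1 in(("floor",.018,.042),):
        m=(L[...,0]>x0)&(L[...,0]<x1)&(abs(L[...,1])<.031)&(abs(L[...,2])<.006); q=L[m]
        f=np.linalg.lstsq(np.c_[q[:,:2],np.ones(len(q))],q[:,2],rcond=None)[0]; print(n,len(q),np.degrees(f[:2]),f[2])
    b_=(L[...,0]>-.02)&(L[...,0]<.095)&(abs(L[...,1])<.05)&(L[...,2]>-.01)&(L[...,2]<.03); print(np.percentile(L[b_],[1,99],axis=0).round(4))
    if n=="side": S=c["color"][90:270,180:380]
    else: C=c["color"][120:300,260:460]
save(np.hstack([cv2.resize(C,(400,360),interpolation=2),cv2.resize(S,(400,360),interpolation=2)]),"final.png")
E
```

```text
[ 0.63681237 -0.07422187  0.18897414] [ 5.26131394e-02 -3.13426548e+00  8.36737063e-04] [ 5.20871921e-02 -3.14116082e+00 -1.92340627e-16] 0.0013638089715537797 0.013685639052374542 24.975
scene 85 [-1.81658961 -0.05152602] 0.0012464803320528925
[[-0.0108 -0.0392 -0.0018]
 [ 0.0804  0.0342  0.0241]]
side 59 [-2.49604712  1.27713379] 0.0027955422017865213
[[-0.0106 -0.0375 -0.0006]
 [ 0.0792  0.0398  0.0262]]
```

View pics/final.png

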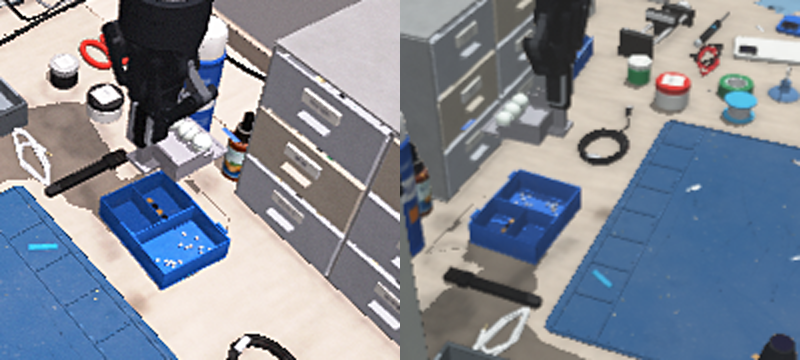

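The left half shows the scoop above the box with the three balls at about (190,135). The right half agrees, with the balls at (510,108). The pan is level, still and centred, so I'm handing in.

```bash
python3 -c "
from h import *
print(r.job_done(), r.current_time())"
```

```text
the job is handed in; nothing more can be done
the job is handed in; nothing more can be done
```

I handed in the job with the scoop held still over the blue parts box, all three capsules in the pan. By the images the pan is centred and about level, its underside about 15 cm above the worktop, and the run took about 25 s of the 59 s allowed.

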